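Dump the salvaged capacitor from its tipping cup

TASK

Two spring-loaded tipping cups stand on the repair bench: one holds a salvaged can capacitor, the other a small transformer. Push the paddle of the cup with the capacitor down past its latch until the capacitor drops into the tray under that cup, then let go so that the cup swings back level. Leave the transformer's cup alone.

Things in the scene. Friction and masses are not known exactly. Their poses are not given: they have to be found in the camera images.
- cup_cap (a joint): Hinge of the open steel cup (92x72x41 mm) holding the capacitor, rad: 0 level at rest, 1.3 fully tipped stop. Axle 150 mm above the bench, along y of tray_cap; the spout (3 mm lip) dips to +x of tray_cap. A spring always drives it back to 0; a ball catch resists up to about 0.32 rad (some 7 N at the paddle), beyond it 5 to 10 N hold it down. The capacitor rolls out between 0.5 and 1.2 rad.
- paddle_cap (a point): Centre of the top face of the black rubber paddle (46x34x8 mm) on a crank 90 mm to +y of this cup's middle. Axes turn with the cup. At rest: 53 mm ahead (+x) of the axle, 46 mm above it, 196 mm over the bench, sloping 38 deg up to +x; fully tipped: 53 mm ahead, 39 mm below the axle, sloping 36 deg down. Push straight down on it (the pad slides a little); free space below it.
- tray_cap (a point): Centre of the inner floor, 10 mm above the bench, of the fixed open aluminium tray under the capacitor's cup: inside 180x96 mm (x, y), walls 51 mm high. Its x axis points the way the cup dumps, y along the axle towards the paddle, z up. The axle is 45 mm behind it (-x) and 140 mm above it.
- capacitor_center (a point): centre of the salvaged can capacitor: a dark cylinder 25 mm in diameter, 42 mm long, about 35 g, lying in its cup with its axis (y) roughly along the axle.
- cup_coil (a joint): hinge of the other, identical tipping cup, which holds a transformer (a steel and copper block 34 x 34 x 30 mm); same meaning, must stay at rest.
- paddle_coil (a point): centre of the upper face of the other cup's paddle, same shape and offsets as paddle_cap; not to be pushed.
Not all that is in view belongs to the job. Leave any blue look-alike of the part that bears capacitor_center alone.

How it is judged (in metres and radians):
On the way:
1. the capacitor's cup is tipped past its latch (over 0.5 rad) (value of joint cup_cap above 0.5 rad), for 0.05 s.
At the end, for the whole second after the job is handed in: The capacitor lies in the tray under its cup (centre within the tray's walls and less than 35 mm above its floor), its cup has swung back to within 0.1 rad of level, and the transformer's cup is at rest (below 0.15 rad) (value of joint cup_cap below 0.1 rad and x of capacitor_center in the frame of tray_cap between -0.09 and 0.09 m and y of capacitor_center in the frame of tray_cap between -0.048 and 0.048 m and z of capacitor_center in the frame of tray_cap below 0.035 m and value of joint cup_coil below 0.15 rad); the robot touches nothing.
It fails at once if the transformer's cup is tipped (over 0.15 rad) (value of joint cup_coil above 0.15 rad).
It also fails if it takes over 32 s, if anything falls off the work surface, if the arm or the gripper's body presses on something with over 40 N, if the wrist force passes 120 N, or if a joint passes its speed limit or range.

ROBOT

A 6-joint arm with a two-finger parallel gripper is mounted at the origin on the work surface. World frame = base frame: x ahead of the robot, y to its left, z up, the work surface at z = 0. Lengths are in mm, angles in degrees, forces in N, time in s.
With the tool pointing down it reaches from about 275 to 850 mm from the base axis. Payload 19 kg.
Tool frame: the origin (TCP) lies between the finger pads; the fingertips stand 11 mm ahead of it and the grasp point (between the pads) lies 8 mm behind it; z points along the fingers, y is the line along which they close (so a half turn about z gives the same grasp; the last joint's range is limited). The gripper opens to 85 mm and grips with 20 to 120 N. Pads are 22 mm wide; open, the fingers measure 114 mm over their backs; the gripper's body (76 mm by 85 mm) begins 54 mm behind the grasp point. The pads swing forward as they close: fully open they stand 13 mm farther back than shut.
Start: joints at [61.135, 8.623, 82.357, -0, 89.026, -7.678], TCP at [207.824, 536.098, 242.267] pointing down, gripper open.
Joint ranges: [-160.23, 160.23], [-39.13, 120.54], [6.94, 153.29], [-79.49, 259.48], [9.18, 160.14], [-161.06, 161.06]. Speed limits (degrees/s): [108.29, 108.29, 127.2, 172.46, 172.46, 172.46].

INTERFACE

Orientations are given as a 3x3 rotation matrix whose columns are the frame's x, y, z axes.
In Python, from cell import r, optics, workorder gives the robot as it stands. The module is installed in compiled form; this text tells all that it offers.
- The arm moves only by the tool play_rows, never from a script. Its argument "moves" is one flat list of numbers, 5 for each row, row after row: the closure in counts, from 0 (fully open) to 255 (shut), then the shift along the tool's x, y, z in units of 60 mm (1.0 is 60 mm), then the turn about the tool's z in units of 10 degrees (1.0 is 10 degrees). A call has 1 to 10 rows; each row is the pose to reach, as a shift and turn from the pose commanded when the call began, along the tool's axes at that moment; what a row does not reach only later rows make up. A row lasts 1/8 s, in which the tool goes at most 62.5 mm and 10.7 degrees, less where a joint would pass 70% of its speed; a pose out of reach is approached as far as the arm can. A call with a gripper value outside its range is refused whole. The fingers move at their own pace and stop on an object; "force" is the grip in N (left out, the last holds). Time passes only in rows, so rows that repeat a pose let the fingers close. It gives the time, the measured TCP pose, the force, the opening and the grip force at its end, in the units of the state.
- r.observe(): the state, without advancing time (a new reading comes with each control period).
- optics.snapshot(name): name is "scene" or "side" or "wrist"; returns the picture (384x512x3 uint8, blue, green, red); there is no depth.
- optics.get_calibration(name): a dict with "mtx" (3x3 intrinsics, pixels), "dist" ([k1, k2, p1, p2, k3] as OpenCV has them; the pictures are not rectified), "rvec" (rotation vector, rad) and "tvec" (3), from world to camera coordinates, as OpenCV has them. Camera axes: x right, y down, z forward; pixel columns grow to the right and rows downward; lengths in mm; the calibration is good to about 2 mm. A picture is of the moment at which its call begins: read the wrist's pose just before it. get_calibration takes no time and is no camera call; for the wrist camera it gives the pose at the moment of the call.
- workorder.finish_job(): hands the job in; it is judged then, once.
The state is a dict: "time": time; "joint_pos": joint angles; "qvel": joint speeds; "effort": joint torques, N m; "position": TCP position; "tool_rot": TCP orientation; "contact_force": force on the tool from outside, world axes, zero at the start; "moment": the same for the moment, N m; "gripper_width": finger opening in mm; "grip_force": force on a finger pad.
Only numpy, scipy, OpenCV 4.12 (cv2) and the standard library are available. Lean on these libraries where they do the work, as an engineer would, in place of code of your own. Each camera call takes 0.05 s, during which the arm holds its last target. There are 200 camera calls.

## Working session

There is one attempt and no reset: what is moved stays moved. The work goes in short steps, Python scripts to look and compute and a tool call to move; the robot and the scene stay as the last step left them, time stands still between calls to the robot, and variables do not carry over. Pictures are saved under pics/ and viewed, at most 10 in all, crops included, and the job is handed in when it is done.

Besides the shell and the picture viewer there is one more tool, called as name(argument=value, ...) on one line, values as JSON. play_rows: Moves the arm, as the interface text tells. Its arguments: {"type":"object","properties":{"moves":{"type":"array"},"force":{"type":"number"}},"required":["moves"]}

```bash
mkdir -p pics; python3 - <<'E'
from cell import r, optics
import cv2
for n in ("scene","side"):
    cv2.imwrite(f"pics/{n}0.png",cv2.resize(optics.snapshot(n),(800,600),interpolation=cv2.INTER_CUBIC))
    c=optics.get_calibration(n); print(n,c)
s=r.observe(); print(s["time"],s["position"],s["tool_rot"],s["contact_force"])
E
```

```text
scene {'mtx': array([[403.91002237,   0.        , 242.73514375],
       [  0.        , 403.91002237, 185.26755874],
       [  0.        ,   0.        ,   1.        ]]), 'dist': array([-0.0880921,  0.       ,  0.       ,  0.       ,  0.       ]), 'rvec': array([ 2.40606374,  0.60475722, -0.20073858]), 'tvec': array([-399.36035284,  -67.31861848, 1194.73077768])}
side {'mtx': array([[409.92405801,   0.        , 253.96672745],
       [  0.        , 409.92405801, 179.70620118],
       [  0.        ,   0.        ,   1.        ]]), 'dist': array([-0.0438529,  0.       ,  0.       ,  0.       ,  0.       ]), 'rvec': array([ 2.07824533, -0.70515974,  0.35037197]), 'tvec': array([-353.79544055,  267.87143847,  648.98597584])}
0.1 [207.75349369 535.93881749 241.76377852] [[-9.32392967e-01  3.61445857e-01 -4.96746153e-04]
 [ 3.61446176e-01  9.32392510e-01 -9.31659552e-04]
 [ 1.26417907e-04 -1.04821981e-03 -9.99999443e-01]] [ 0.25438412 -0.68239392 -0.45863803]
```

View pics/scene0.png

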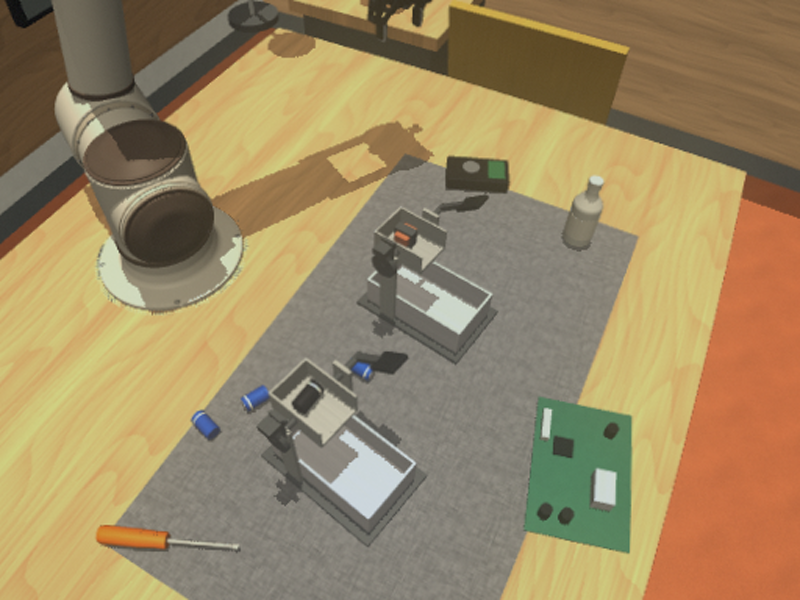

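View pics/side0.png

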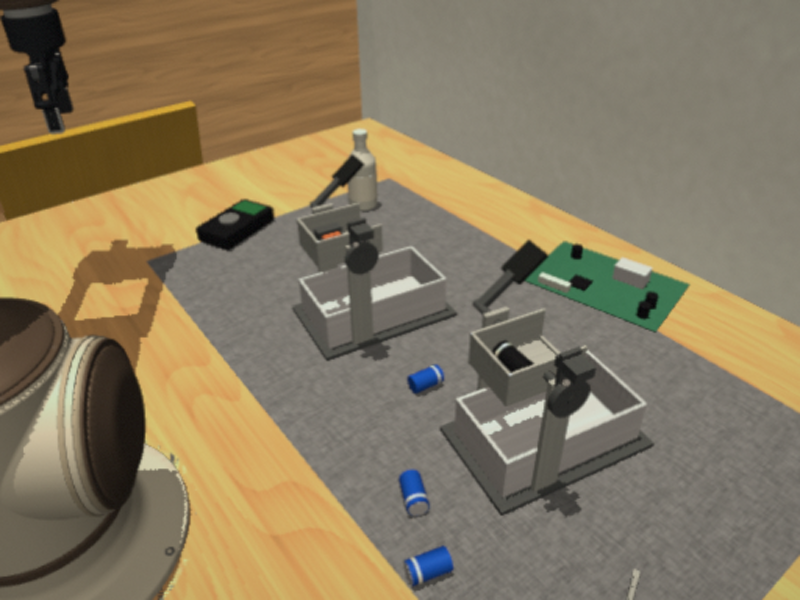

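The dark capacitor is at scene (308,395), side (513,355), in the near cup, whose paddle is at scene (390,362), side (525,262). The other candidates are the blue look-alikes at scene (255,398), (205,424) and (362,371), and the copper transformer at (404,236). I choose the near cup and will check it in a close crop.

```bash
python3 - <<'E'
from cell import optics
import cv2, numpy as np
a=optics.snapshot("scene")[215:355,155:285]; b=optics.snapshot("side")[145:330,275:425]
f=lambda i,s:cv2.resize(i,s,interpolation=cv2.INTER_CUBIC)
cv2.imwrite("pics/crop.png",np.hstack([f(a,(390,420)),np.zeros((420,10,3),np.uint8),f(b[:168],(375,420))]))
E
```

```text
(no output)
```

View pics/crop.png

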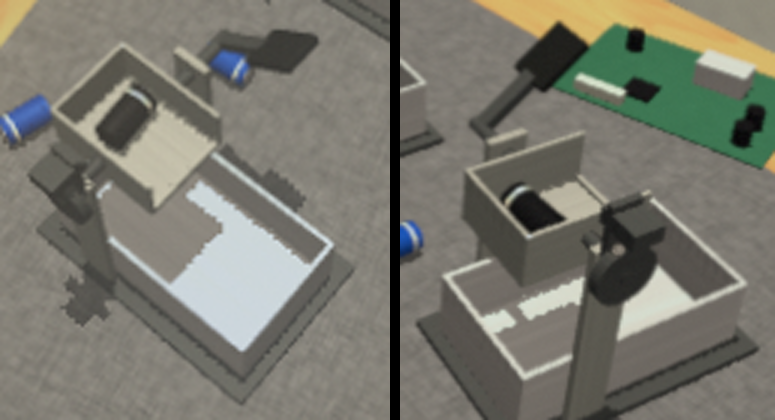

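```bash
cat > h.py <<'E'
from cell import r, optics
import cv2, numpy as np
def proj(n,P):
    c=optics.get_calibration(n)
    return cv2.projectPoints(np.float64(P).reshape(-1,1,3),c["rvec"],c["tvec"],c["mtx"],c["dist"])[0].reshape(-1,2)
E
python3 - <<'E'
from h import *
from scipy.optimize import least_squares
W=lambda p,L:np.array([[p[0]+np.cos(p[2])*x-np.sin(p[2])*y,p[1]+np.sin(p[2])*x+np.cos(p[2])*y,z] for x,y,z in L])
# tray frame xyz (world z). rim z=61
sc=[([91.5,49.5,61],(265.3,296)),([91.5,-49.5,61],(236,331.7)),([8,90,196],(250.7,231.7))]
si=[([-91.5,49.5,61],None),([-91.5,-49.5,61],(324.6,295)),([91.5,-49.5,61],(412.2,258.6)),([91.5,49.5,61],(375.8,225)),([-91.5,49.5,61],(293,255)),([8,90,196],(335.8,167.8))]
si=si[1:]
def f(p):
    return np.r_[(proj("scene",W(p,[a for a,_ in sc]))-[b for _,b in sc]).ravel(),(proj("side",W(p,[a for a,_ in si]))-[b for _,b in si]).ravel()]
best=min((least_squares(f,[450,0,t],loss="soft_l1") for t in np.arange(-3,3.2,.7)),key=lambda s:s.cost)
p=best.x;print(p,np.degrees(p[2]),best.cost);print(f(p).reshape(-1,2).round(1))
print("paddle",W(p,[[8,90,196]]))
# free triangulation of paddle
g=lambda q:np.r_[(proj("scene",q)-[250.7,231.7]).ravel(),(proj("side",q)-[335.8,167.8]).ravel()]
s=least_squares(g,[450,0,150]);print(s.x,s.fun)
s=r.observe();P=W(p,[[8,90,196]])[0]
print("tool shift",s["tool_rot"].T@(P-s["position"])/60, s["time"])
E
```

```text
[ 5.03253953e+02 -2.11546785e+02 -2.02920122e-01] -11.626466541445613 5.950584790842451
[[-0.7  1.4]
 [-0.8  0.3]
 [-2.9 -0.2]
 [ 0.1 -0.6]
 [ 0.  -1.2]
 [ 0.1 -0.5]
 [ 0.7 -0.2]
 [-1.1 -1.8]]
paddle [[ 529.22754642 -125.00562479  196.        ]]
[ 534.0303348  -122.01495961  190.2514921 ] [-0.18404311  1.12870932 -0.69676451 -0.6954201 ]
tool shift [-8.97731179 -8.33545809  0.77058082] 0.2
```

The crop confirms it: the dark can lies in the near cup, and that cup's paddle is at about (531,-124,195), with tray yaw -11.6°. Next I rise, close the gripper and move above the paddle.

play_rows(moves=[255, 0, 0, -1, 0, 255, 0, 0, -1.47, 0, 255, -1, -0.9, -1.47, -0.96, 255, -9.01, -8.25, -1.47, -0.96, 255, -9.01, -8.25, -1.47, -0.96, 255, -9.01, -8.25, -1.47, -0.96, 255, -9.01, -8.25, -1.47, -0.96, 255, -9.01, -8.25, -1.47, -0.96, 255, -9.01, -8.25, -1.47, -0.96, 255, -9.01, -8.25, -1.47, -0.96])

```text
time: 1.45
position: [430.1, 86.3, 330.7]
tool_rot: [[-0.98, 0.201, 0.001], [0.201, 0.98, 0.0], [-0.001, 0.0, -1.0]]
contact_force: [1.3, 1.1, 0.5]
gripper_width: -0.2
grip_force: 0.0
```

play_rows(moves=[255, -2.2, -2.8, 0, 0, 255, -2.2, -2.8, 0, 0, 255, -2.2, -2.8, 0, 0, 255, -2.2, -2.8, 0, 0, 255, -2.2, -2.8, 0, 0, 255, -2.2, -2.8, 0, 0, 255, -2.2, -2.8, 0, 0])

```text
time: 2.33
position: [525.0, -101.6, 331.0]
tool_rot: [[-0.98, 0.199, 0.001], [0.199, 0.98, -0.0], [-0.001, -0.0, -1.0]]
contact_force: [-0.2, -0.3, -0.1]
gripper_width: 0.2
grip_force: 0.0
```

play_rows(moves=[255, -0.2, -0.29, 0.5, 0, 255, -0.2, -0.29, 1.0, 0, 255, -0.2, -0.29, 1.43, 0, 255, -0.2, -0.29, 1.43, 0, 255, -0.2, -0.29, 1.43, 0])

```text
time: 2.95
position: [533.8, -121.9, 246.2]
tool_rot: [[-0.98, 0.2, 0.002], [0.2, 0.98, -0.001], [-0.002, -0.0, -1.0]]
contact_force: [-0.0, 0.0, -0.2]
gripper_width: -0.4
grip_force: 0.0
```

```bash
python3 - <<'E'
from h import *
f=lambda i,s:cv2.resize(i,s,interpolation=cv2.INTER_CUBIC)
s=r.observe();print(s["position"],s["time"])
tip=s["position"]+s["tool_rot"][:,2]*11
for n,(x,y) in (("scene",(190,170)),("side",(275,70))):
    print(n,(proj(n,tip)-[x,y])*3)
a=optics.snapshot("scene")[170:310,190:320]; b=optics.snapshot("side")[70:210,275:405]
cv2.imwrite("pics/hover.png",np.hstack([f(a,(390,420)),np.zeros((420,10,3),np.uint8),f(b,(390,420))]))
E
```

```text
[ 533.75930363 -121.85045937  246.20520115] 2.95
scene [[182.89183254 151.7113946 ]]
side [[187.37911884 224.67817687]]
```

View pics/hover.png

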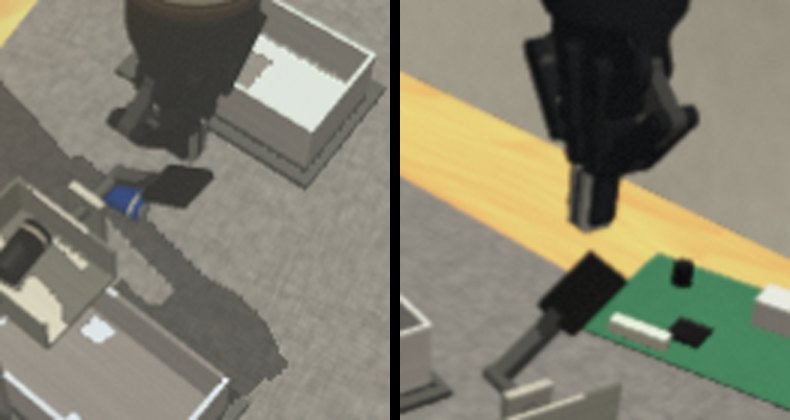

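The fingertips stand above the paddle as planned: tip at (190,155) and (592,225), paddle at (180,187) and (582,292). Now I push down.

play_rows(moves=[255, 0, 0, 0.2, 0, 255, 0, 0, 0.4, 0, 255, 0, 0, 0.52, 0, 255, 0, 0, 0.62, 0, 255, 0, 0, 0.72, 0])

```text
time: 3.68
position: [533.9, -122.4, 201.8]
tool_rot: [[-0.98, 0.201, 0.001], [0.201, 0.98, -0.001], [-0.001, -0.0, -1.0]]
contact_force: [2.4, 0.0, 8.1]
gripper_width: -0.0
grip_force: 2.9
```

play_rows(moves=[255, 0, 0, 0.15, 0, 255, 0, 0, 0.3, 0, 255, 0, 0, 0.45, 0, 255, 0, 0, 0.6, 0, 255, 0, 0, 0.75, 0, 255, 0, 0, 0.85, 0, 255, 0, 0, 0.92, 0])

```text
time: 4.55
position: [533.4, -122.4, 146.4]
tool_rot: [[-0.98, 0.201, 0.0], [0.201, 0.98, -0.0], [-0.0, -0.0, -1.0]]
contact_force: [-3.8, -0.1, 9.4]
gripper_width: 0.3
grip_force: 4.0
```

```bash
python3 - <<'E'
from h import *
f=lambda i,s:cv2.resize(i,s,interpolation=cv2.INTER_CUBIC)
a=optics.snapshot("scene")[200:340,160:290]; b=optics.snapshot("side")[130:270,275:405]
cv2.imwrite("pics/push.png",np.hstack([f(a,(390,420)),np.zeros((420,10,3),np.uint8),f(b,(390,420))]))
E
```

```text
(no output)
```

View pics/push.png

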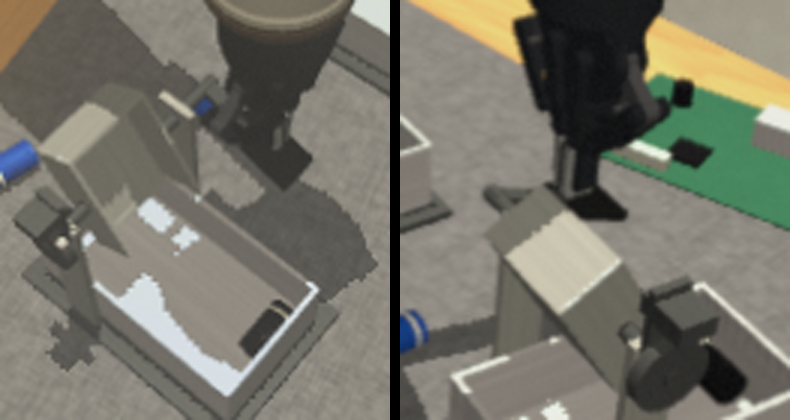

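The cup is tipped well past its latch and the capacitor already lies in the tray at (267,330). I'll let the cup up gently and then rise clear.

play_rows(moves=[255, 0, 0, -0.2, 0, 255, 0, 0, -0.4, 0, 255, 0, 0, -0.6, 0, 255, 0, 0, -0.8, 0, 255, 0, 0, -1.0, 0, 255, 0, 0, -1.2, 0, 255, 0, 0, -1.6, 0, 255, 0, 0, -2.2, 0, 255, 0, 0, -2.6, 0, 255, 0, 0, -2.6, 0])

```text
time: 5.9
position: [534.2, -122.4, 304.3]
tool_rot: [[-0.98, 0.201, 0.003], [0.201, 0.98, -0.001], [-0.004, -0.001, -1.0]]
contact_force: [0.3, -0.1, -1.2]
gripper_width: 0.2
grip_force: 0.0
```

play_rows(moves=[255, 0, 0, 0, 0, 255, 0, 0, 0, 0, 255, 0, 0, 0, 0, 255, 0, 0, 0, 0])

```text
time: 6.4
position: [533.5, -122.2, 302.0]
tool_rot: [[-0.98, 0.201, -0.0], [0.201, 0.98, 0.0], [0.0, -0.0, -1.0]]
contact_force: [-0.1, -0.4, 0.8]
gripper_width: 0.1
grip_force: 0.0
```

```bash
python3 - <<'E'
from h import *
f=lambda i,s:cv2.resize(i,s,interpolation=cv2.INTER_CUBIC)
a=optics.snapshot("scene")[120:350,160:330]; b=optics.snapshot("side")[100:330,180:425]
cv2.imwrite("pics/end.png",np.hstack([f(a,(340,460)),np.zeros((460,10,3),np.uint8),f(b,(440,460))]))
E
```

```text
(no output)
```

View pics/end.png

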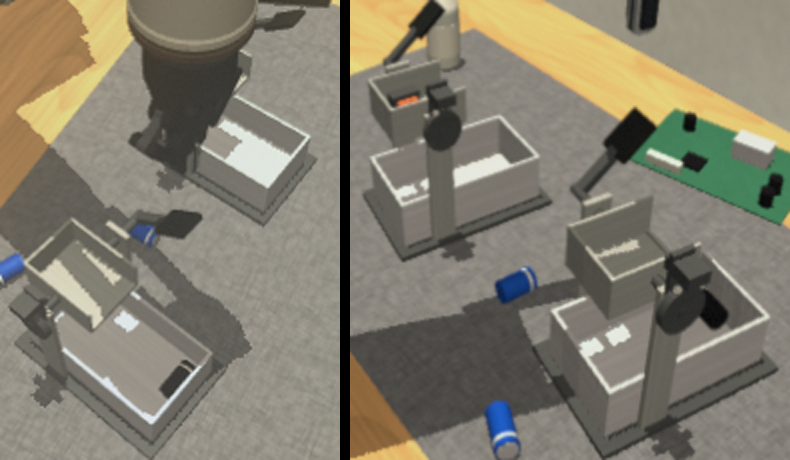

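The cup is back level and empty, the capacitor is in the tray at (178,380), and the transformer's cup is undisturbed with the arm clear.

```bash
python3 -c "
from cell import workorder; print(workorder.finish_job())"
```

```text
the job is handed in; nothing more can be done
None
```

The job is handed in: in the last pictures the capacitor lay in its tray, its cup was back level and empty, and the transformer's cup was undisturbed; the hand-in returned no verdict.

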